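Unpin the well carrier from its dock

ROBOT

A 7-joint arm with a two-finger parallel gripper is mounted at the origin on the work surface. World frame = base frame: x ahead of the robot, y to its left, z up, the work surface at z = 0. Lengths are in m, angles in degrees, forces in N, time in s.
With the tool pointing down it reaches from about 0.4 to 0.9 m from the base axis. Payload 5.6 kg.
Tool frame: the origin (TCP) lies at the very end of the fingers, on their centre line; the grasp point (between the pads) lies 19 mm behind it (env.pinch_z is the distance from the TCP to the grasp point, in m); z points along the fingers, y is the direction in which the jaws open and shut (so a half turn about z gives the same grasp; the last joint's range is limited). The gripper opens to 92 mm and grips with 3 to 60 N. Pads are 20 mm wide; open, the fingers measure 128 mm over their backs; the gripper's body (75 mm by 189 mm) begins 69 mm behind the grasp point.
Start: joints at [71.849, 26.786, -0.665, 91.828, 0.344, 61.387, -3.226], TCP at [0.176, -0.626, 0.215] pointing down, gripper open.
Joint ranges: [-144.91, 144.91], [-17.63, 115.5], [-89.93, 88.59], [15.96, 139.68], [-74.01, 254.01], [8.47, 105.57], [-167.45, 167.45]. Speed limits (degrees/s): [147.25, 147.25, 180, 180, 180, 180, 180].

INTERFACE

Orientations are given as a 3x3 rotation matrix whose columns are the frame's x, y, z axes.
In Python, from station import env gives the robot as it stands. The module is installed in compiled form; this text tells all that it offers.
- The arm moves only by the tool play_rows, never from a script. Its argument "deltas" is a list of rows, each a list of 6 numbers: the shift along the tool's x, y, z normalised to -1 to 1, where 1 is 15 cm, then the turn, a rotation vector about the tool's x, y, z normalised to -1 to 1, where 1 is pi/2 rad. A call has 1 to 10 rows; each row is the pose to reach, as a shift and turn from the pose commanded when the call began, along the tool's axes at that moment; what a row does not reach only later rows make up. A row lasts 1/8 s, in which the tool goes at most 62.5 mm and 10.7 degrees, less where a joint would pass 70% of its speed; a pose out of reach is approached as far as the arm can. A call with a number of a shift or a turn outside -1 to 1 is refused whole. A call with a gripper value outside its range is refused whole. "jaw" is the gripper command: -1 is shut, 1 is fully open, values between are in proportion, set as the call begins (left out, the last holds). The fingers move at their own pace and stop on an object; "squeeze" is the grip in N (left out, the last holds). Time passes only in rows, so rows that repeat a pose let the fingers close. It gives the time, the measured TCP pose, the force and the opening at its end, in the units of the state.
- env.get_state(): the state, without advancing time (a new reading comes with each control period).
- env.get_image(name): name is "side" or "top"; returns a dict with "frame" (400x640x3 uint8, red, green, blue), "camera_matrix" (3x3 intrinsics, pixels), "R" (3x3) and "t" (3): a world point X has camera coordinates R X + t. Camera axes: x right, y down, z forward; pixel columns grow to the right and rows downward; lengths in m; the calibration is good to about 2 mm. A picture is of the moment at which its call begins. There is no depth.
- env.hand_in(): hands the job in, once; it reports no verdict.
The state is a dict: "time_s": time; "qpos": joint angles; "joint_velocities": joint speeds; "joint_torque": joint torques, N m; "tcp_pos": TCP position; "tool_rot": TCP orientation; "wrist_force": force on the tool from outside, world axes, zero at the start; "wrist_torque": the same for the moment, N m; "width": finger opening in m.
Only numpy, scipy, OpenCV 4.12 (cv2) and the standard library are available. Lean on these libraries where they do the work, as an engineer would, in place of code of your own. Each camera call takes 0.05 s, during which the arm holds its last target. There are 200 camera calls.

TASK

The carrier with the low strips of wells is pinned in its dock by a sprung plunger. Pull that plunger's T-handle up and give it a quarter turn so that it stays latched open, let go of it, then draw the carrier out towards the front of its dock and set it down gently and upright around the middle of the black rubber pad. Keep the carrier roughly level, leave the plunger latched open, and leave the carrier with the tubes where it is.

Things in the scene. Friction and masses are not known exactly. Their poses are not given: they have to be found in the camera images.
- well_handle_grip (a point): Centre of the black T-handle (bar 44 long, 14 thick, 30 high, mm) of the plunger pinning the well carrier; 79 mm above the bench at the start. x along the bar, z up; at the start the bar lies along the dock, +x to the dock's back. Under it a thin stem, then a slotted collar (top 52 mm above the bench) on a bridge over the carrier's tongue. Spring: 4.5 N down at rest, 7.5 N at the stop.
- well_plunger (a joint): Lift of that plunger in m: 0 pinned, 0.014 resting latched on the collar, 0.030 hard stop (lift by about 0.021 to turn it). Below 0.014 a cross pin in the collar's slot stops it turning.
- well_handle (a joint): Turn of that T-handle in rad: about 0 pinned, bar along the dock. Once raised it turns to 1.65 either way (under 0.1 N m, no spring); turned 0.8 or more (best about 1.45) and lowered, it stays latched up.
- well_carrier_grip (a point): Grip point in the grey upright fin at the middle (30 long in x, 12 thick in y, top 12 mm above the point) of the sled with two low white strips of small wells. 54 mm over its underside, strips' tops 32 mm below the point. It balances here. Sled 110 x 70 x 8 mm, 0.2 to 0.42 kg. +x to its tongue, which is under the bridge, pin 88 mm behind the point. Draw out 60 mm along -x, raised 5 mm at most, then lift.
- pad: Black rubber pad lying fixed on the bench, 240 (x) x 200 (y) x 4 mm thick. Origin at the centre of its underside, on the bench.
- tube_carrier_grip (a point): Same grip point on the fin of the neighbouring carrier, which holds eight capped tubes (tops 55 mm above its underside) and is pinned in a dock of the same kind by a plunger of its own. To be left alone.
Not all that is in view belongs to the job. Leave any red look-alike of the part that bears well_carrier_grip alone. Leave any yellow look-alike of the part that bears well_handle_grip alone.

How it is judged (in metres and radians):
On the way:
1. the well carrier's plunger stays up by itself, latched, with the hand away from it, and the carrier still in its dock (value of joint well_plunger above 0.011 m and distance between the grasp point and well_handle_grip above 0.05 m and distance of well_carrier_grip from where it was at the start of the episode below 0.015 m), for 0.2 s.
At the end, for the whole second after the job is handed in: The well carrier stands upright (within 10 degrees), at rest and released on the rubber pad, its grip fin within 70 mm of the pad's centre; its plunger is still latched up (lift over 11 mm); the tube carrier is within 20 mm of where it was (value of joint well_plunger above 0.011 m and horizontal distance between well_carrier_grip and pad below 0.07 m and height (world z) of well_carrier_grip between 0.05 and 0.066 m and angle between well_carrier_grip's own z axis and vertical below 0.17 rad and linear speed of well_carrier below 0.02 m/s and distance of tube_carrier_grip from where it was at the start of the episode below 0.02 m); the robot touches nothing.
It fails at once if the well carrier is tipped by more than 30 degrees (angle between well_carrier_grip's own z axis and vertical above 0.52 rad).
It fails at once if the tube carrier is moved by more than 20 mm (distance of tube_carrier_grip from where it was at the start of the episode above 0.02 m).
It fails at once if the well carrier is dropped or slammed onto the pad (over 60 N) (contact force between well_carrier and pad above 60 N).
It also fails if it takes over 54 s, if anything falls off the work surface, if the arm or the gripper's body presses on something with over 40 N, if the wrist force passes 120 N, or if a joint passes its speed limit or range.

## Working session

There is one attempt and no reset: what is moved stays moved. The work goes in short steps, Python scripts to look and compute and a tool call to move; the robot and the scene stay as the last step left them, time stands still between calls to the robot, and variables do not carry over. Pictures are saved under pics/ and viewed, about 8 in all and at most 12, crops included, and the job is handed in when it is done.

Besides the shell and the picture viewer there is one more tool, called after "Emit:" as name([rows], argument=value, ...), one row to a line, values as JSON. play_rows: Moves the arm, as the interface text tells. Its arguments: {"type":"object","properties":{"deltas":{"type":"array","items":{"type":"array","items":{"type":"number","minimum":-1,"maximum":1}}},"jaw":{"type":"number"},"squeeze":{"type":"number"}},"required":["deltas"]}

```bash
mkdir -p pics
cat > h.py <<'E'
import numpy as np, cv2
from station import env
def shot(n,f):
    d=env.get_image(n); cv2.imwrite(f,d["frame"][:,:,::-1]); np.savez(f[:-3]+"npz",**{k:np.array(v) for k,v in d.items()}); return d
def ray(f,u,v,z):
    d=np.load(f); K,R,t=d["camera_matrix"],d["R"],d["t"]
    c=-R.T@t; r=R.T@np.linalg.inv(K)@[u,v,1]; return c+r*(z-c[2])/r[2]
def proj(f,X):
    d=np.load(f); p=d["camera_matrix"]@(d["R"]@np.array(X)+d["t"]); return p[:2]/p[2]
E
python3 - <<'E'
from h import *
for n in("top","side"):
    d=shot(n,f"pics/{n}1.png"); print(n,-d["R"].T@d["t"],d["R"][2])
s=env.get_state(); print(s["time_s"],s["tcp_pos"],np.round(s["tool_rot"],3).tolist(),s["width"],env.pinch_z)
E
```

```text
top [0.33634299 0.08739611 1.1467855 ] [ 0.13879722 -0.02817458 -0.98991996]
side [0.32286486 1.05788692 1.01237646] [ 0.12677436 -0.71817584 -0.68421614]
0.1 [ 0.17554039 -0.62531276  0.21374345] [[0.963, 0.27, -0.001], [0.27, -0.963, 0.001], [-0.0, -0.002, -1.0]] 0.09211550625045603 0.0187
```

View pics/top1.png

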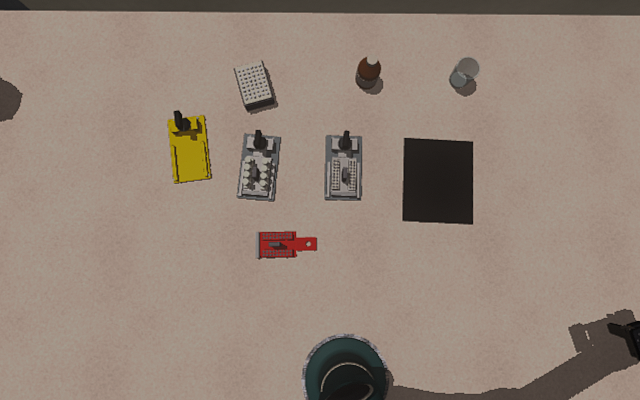

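View pics/side1.png

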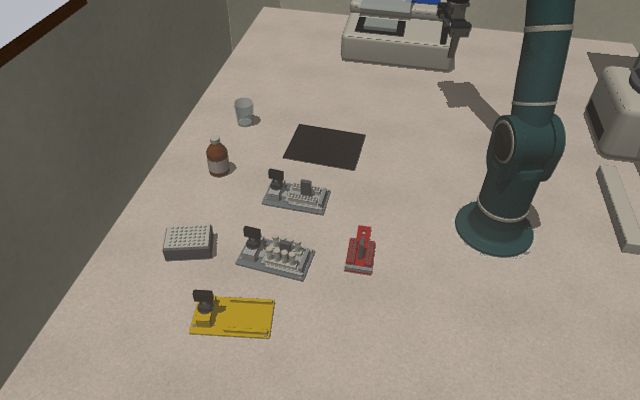

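The top view shows four candidates. The grey dock at (344,168) holds two low white strips, with its black handle at (346,140). The grey dock at (258,168) holds the tubes. The yellow look-alike is at (190,150) and the red one at (285,245). The well carrier is the one at (344,168), and the pad is at (438,181). I'll confirm with an enlarged crop.

Run:
```python
from h import *
a=cv2.imread("pics/top1.png")[120:210,300:390]; b=cv2.imread("pics/side1.png")[160:220,255:335]
a=cv2.resize(a,(540,540),interpolation=2); b=cv2.resize(b,(720//3*3,540),interpolation=2)
cv2.imwrite("pics/c1.png",a);cv2.imwrite("pics/c2.png",b)   # a scale6, b scale9
```

```text
(no output)
```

View pics/c1.png

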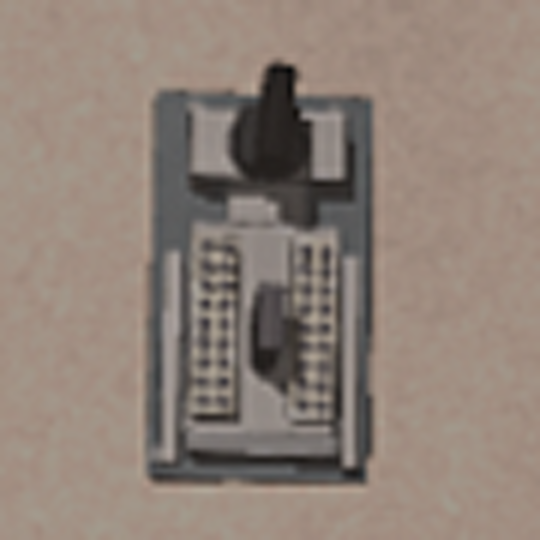

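View pics/c2.png

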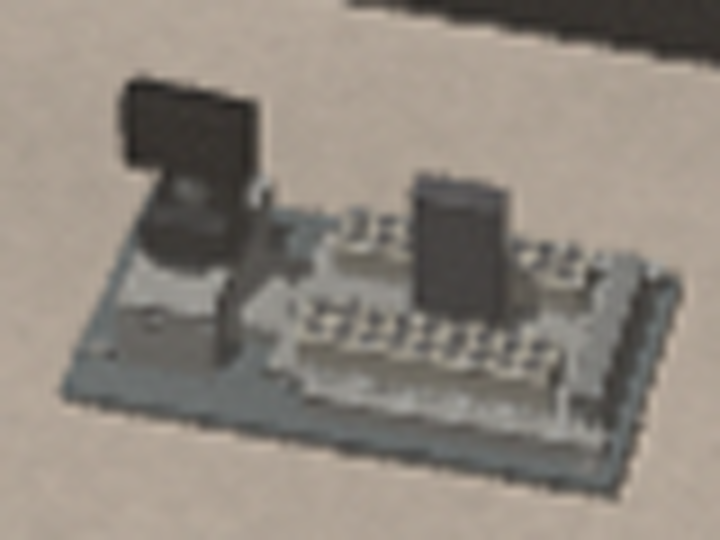

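The crops confirm it. This carrier has two low white well strips, a grey fin and a black T-handle, with no tubes. In the side view the handle bar's face is centred near (276,174) and the fin top near (306,181). Next I'll triangulate.

Run:
```python
from h import *
T,S="pics/top1.png".replace("png","npz"),"pics/side1.npz"
tp=lambda u,v:(300+u/6,120+v/6); sp=lambda u,v:(255+u/9,160+v/9)
print("f",np.load(T)["camera_matrix"][0,0],np.load(S)["camera_matrix"][0,0])
for n,p in dict(dTL=(156,95),dTR=(371,100),dBL=(150,480),dBR=(365,482)).items(): print(n,ray(T,*tp(*p),.006).round(4))
for n,p in dict(dB_back=(65,395),dB_front=(615,490),d_far=(680,275)).items(): print("S",n,ray(S,*sp(*p),.003).round(4))
for n,p in dict(h_topback=(130,80),h_topfront=(258,103)).items(): print("S",n,ray(S,*sp(*p),.094).round(4))
for z in(.066,.072,.078):
  for n,p in dict(f_back=(415,185),f_front=(507,193)).items(): print("S",n,ray(S,*sp(*p),z).round(4))
for n,p in dict(fTL=(258,285),fTR=(284,285)).items(): print("T",n,ray(T,*tp(*p),.072).round(4))
print("T hback",ray(T,*tp(281,66),.094),)
im=cv2.imread("pics/top1.png"); m=(im.max(2)<60).astype(np.uint8); m[:,:395]=0;m[:,480:]=0;m[:130]=0;m[230:]=0
c=max(cv2.findContours(m,0,2)[0],key=cv2.contourArea); r=cv2.minAreaRect(c); print(r)
print("pad",ray(T,*r[0],.004),[ray(T,*q,.004).round(3).tolist() for q in cv2.boxPoints(r)])
# dominant edge directions of the dock via its rectangle: colour sample
```

```text
f 412.1886818160279 500.2317321225015
dTL [0.6614 0.0447 0.006 ]
dTR [ 0.659  -0.0578  0.006 ]
dBL [0.4771 0.0491 0.006 ]
dBR [ 0.4757 -0.0512  0.006 ]
S dB_back [0.6611 0.0471 0.003 ]
S dB_front [0.4788 0.0523 0.003 ]
S d_far [ 0.4761 -0.0528  0.003 ]
S h_topback [ 0.6496 -0.0065  0.094 ]
S h_topfront [ 0.6071 -0.0042  0.094 ]
S f_back [ 0.557  -0.0077  0.066 ]
S f_front [ 0.5274 -0.0102  0.066 ]
S f_back [ 0.5555 -0.0009  0.072 ]
S f_front [ 0.5261 -0.0034  0.072 ]
S f_back [0.554  0.0058 0.078 ]
S f_front [0.5248 0.0034 0.078 ]
T fTL [0.5558 0.0027 0.072 ]
T fTR [ 0.5558 -0.0089  0.072 ]
T hback [ 0.64949991 -0.00716771  0.094     ]
((438.0843811035156, 180.53372192382812), (69.6225357055664, 83.85336303710938), 1.2188752889633179)
pad [ 0.53155095 -0.272191    0.004     ] [[0.415, -0.166, 0.004], [0.656, -0.18, 0.004], [0.652, -0.382, 0.004], [0.41, -0.362, 0.004]]
```

Dock yaw is about -1.7°. The handle is near (0.628, -0.006) and the fin near (0.541, -0.003), with its top at z about 0.072. The two differ by 87 mm against the 88 mm stated, so the measurement holds. The pad centre is (0.532, -0.272). Now I'll approach.

Emit:
play_rows([
  [0.3,-0.24,0,0,0,0],
  [0.6,-0.48,0,0,0,0],
  [0.9,-0.72,0,0,0,0],
  [1,-0.79,0,0,0,0],
], jaw=0.2)

```text
time_s: 0.6
tcp_pos: [0.2906, -0.4678, 0.2145]
tool_rot: [[0.961, 0.275, 0.0], [0.275, -0.961, 0.001], [0.001, -0.001, -1.0]]
wrist_force: [0.1, -0.4, 0.8]
width: 0.0557
```

Emit:
play_rows([
  [0.3,-0.24,0,0,0,0],
  [0.6,-0.48,0,0,0,0],
  [0.9,-0.72,0,0,0,0],
  [1,-0.79,0,0,0,0],
])

```text
time_s: 1.1
tcp_pos: [0.4023, -0.314, 0.2146]
tool_rot: [[0.962, 0.274, 0.0], [0.274, -0.962, 0.001], [0.001, -0.0, -1.0]]
wrist_force: [0.4, 0.7, 0.1]
width: 0.0551
```

Emit:
play_rows([
  [0.3,-0.24,0,0,0,0],
  [0.6,-0.48,0,0,0,0],
  [0.9,-0.72,0,0,0,0],
  [1,-0.79,0,0,0,0],
])

```text
time_s: 1.6
tcp_pos: [0.5146, -0.1591, 0.2144]
tool_rot: [[0.962, 0.274, 0.0], [0.274, -0.962, 0.001], [0.001, -0.001, -1.0]]
wrist_force: [-1.1, -0.1, -0.4]
width: 0.0554
```

Emit:
play_rows([
  [0.3,-0.24,0,0,0,0.1],
  [0.6,-0.48,0,0,0,0.193],
  [0.9,-0.72,0,0,0,0.193],
  [1,-0.79,0,0,0,0.193],
  [1,-0.79,0,0,0,0.193],
  [1,-0.79,0,0,0,0.193],
])

```text
time_s: 2.35
tcp_pos: [0.6244, -0.0104, 0.2142]
tool_rot: [[0.999, -0.033, -0.001], [-0.033, -0.999, -0.002], [-0.001, 0.002, -1.0]]
wrist_force: [-0.2, 0.0, -0.7]
width: 0.0553
```

Run:
```python
from h import *
s=env.get_state(); print(s["time_s"],s["tcp_pos"].round(4),np.round(s["tool_rot"],3).tolist(),s["width"],np.round(s["qpos"],1))
```

```text
2.35 [ 0.6244 -0.0104  0.2142] [[0.999, -0.033, -0.001], [-0.033, -0.999, -0.002], [-0.001, 0.002, -1.0]] 0.05533475071601284 [   9.7   25.6  -15.9   94.7    7.9   60.8 -100.5]
```

Emit:
play_rows([
  [0.024,-0.031,0.3,0,0,0],
  [0.024,-0.031,0.6,0,0,0],
  [0.024,-0.031,0.74,0,0,0],
  [0.024,-0.031,0.74,0,0,0],
])

```text
time_s: 2.85
tcp_pos: [0.6271, -0.0053, 0.102]
tool_rot: [[0.999, -0.032, -0.004], [-0.032, -0.999, -0.001], [-0.004, 0.001, -1.0]]
wrist_force: [0.3, -0.1, 0.6]
width: 0.0554
```

Run:
```python
from h import *
a=shot("top","pics/top2.png")["frame"][110:210,290:390,::-1]; b=shot("side","pics/side2.png")["frame"][110:210,235:335,::-1]
cv2.imwrite("pics/c3.png",np.hstack([cv2.resize(x,(400,400),interpolation=2) for x in(a,b)]))
```

```text
(no output)
```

View pics/c3.png

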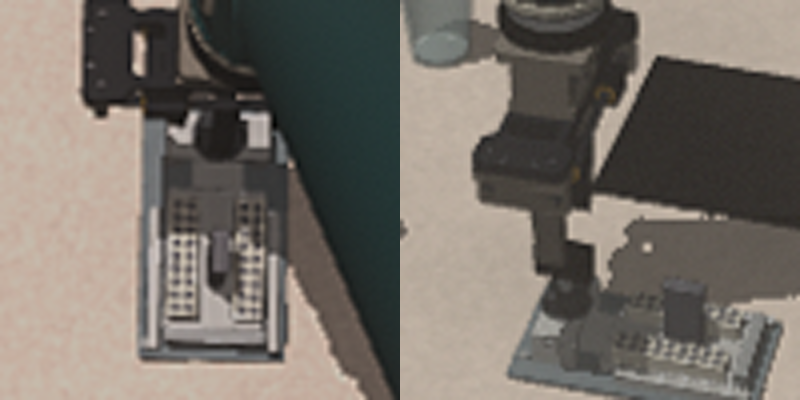

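The hand sits over the handle. In the crop, the near finger tip is at about (549,270) and the bar's front end at about (592,290). I'll descend and close.

Emit:
play_rows([
  [0.005,0,0.1,0,0,0],
  [0.005,0,0.2,0,0,0],
  [0.005,0,0.26,0,0,0],
  [0.005,0,0.26,0,0,0],
])

```text
time_s: 3.45
tcp_pos: [0.6289, -0.0026, 0.0633]
tool_rot: [[1.0, -0.029, -0.002], [-0.029, -1.0, -0.0], [-0.002, 0.0, -1.0]]
wrist_force: [0.1, -0.0, 0.4]
width: 0.0554
```

Emit:
play_rows([
  [0,0,0,0,0,0],
  [0,0,0,0,0,0],
  [0,0,0,0,0,0],
  [0,0,0,0,0,0],
  [0,0,0,0,0,0],
  [0,0,0,0,0,0],
], jaw=-1, squeeze=25)

```text
time_s: 4.2
tcp_pos: [0.6301, -0.0046, 0.0649]
tool_rot: [[1.0, -0.031, 0.001], [-0.031, -1.0, -0.002], [0.001, 0.002, -1.0]]
wrist_force: [0.5, -5.4, 1.8]
width: 0.014
```

Emit:
play_rows([
  [0,0.006,-0.05,0,0,0],
  [0,0.006,-0.1,0,0,0],
  [0,0.006,-0.15,0,0,0],
  [0,0.006,-0.15,0,0,0],
  [0,0.006,-0.15,0,0,0],
])

```text
time_s: 4.82
tcp_pos: [0.6299, -0.0046, 0.0862]
tool_rot: [[1.0, -0.03, 0.001], [-0.03, -1.0, -0.001], [0.001, 0.001, -1.0]]
wrist_force: [3.7, -4.6, -8.6]
width: 0.0138
```

The lift was 21 mm and the spring force shows at the wrist. Now I'll make the turn.

Emit:
play_rows([
  [0,0.004,0,0,0,-0.1],
  [0,0.004,0,0,0,-0.2],
  [0,0.004,0,0,0,-0.3],
  [0,0.004,0,0,0,-0.4],
  [0,0.004,0,0,0,-0.5],
  [0,0.004,0,0,0,-0.6],
  [0,0.004,0,0,0,-0.7],
  [0,0.004,0,0,0,-0.8],
  [0,0.004,0,0,0,-0.9],
  [0,0.004,0,0,0,-0.92],
])

```text
time_s: 6.08
tcp_pos: [0.63, -0.0048, 0.0862]
tool_rot: [[0.153, 0.988, 0.0], [0.988, -0.153, 0.0], [0.0, 0.0, -1.0]]
wrist_force: [4.7, -3.6, -7.4]
width: 0.0138
```

Emit:
play_rows([
  [0,0,0,0,0,0],
  [0,0,0,0,0,0],
])

```text
time_s: 6.32
tcp_pos: [0.63, -0.0049, 0.0862]
tool_rot: [[0.155, 0.988, 0.0], [0.988, -0.155, -0.0], [-0.0, 0.0, -1.0]]
wrist_force: [4.4, -3.6, -7.7]
width: 0.0139
```

Emit:
play_rows([
  [0,0,0.025,0,0,0],
  [0,0,0.048,0,0,0],
  [0,0,0.048,0,0,0],
  [0,0,0.048,0,0,0],
])

```text
time_s: 6.82
tcp_pos: [0.63, -0.0048, 0.0792]
tool_rot: [[0.155, 0.988, 0.0], [0.988, -0.155, -0.0], [-0.0, 0.0, -1.0]]
wrist_force: [5.1, -3.3, -6.9]
width: 0.0137
```

Emit:
play_rows([
  [0,0,0,0,0,0],
  [0,0,0,0,0,0],
  [0,0,0,0,0,0],
  [0,0,0,0,0,0],
], jaw=0)

```text
time_s: 7.32
tcp_pos: [0.6296, -0.0039, 0.08]
tool_rot: [[0.154, 0.988, -0.0], [0.988, -0.154, 0.0], [0.0, -0.0, -1.0]]
wrist_force: [-0.2, -0.2, -0.3]
width: 0.0459
```

Emit:
play_rows([
  [0,0,-0.2,0,0,0],
  [0,0,-0.4,0,0,0],
  [0,0,-0.6,0,0,0],
  [0,0,-0.6,0,0,0],
  [0,0,-0.6,0,0,0],
])

```text
time_s: 7.95
tcp_pos: [0.6291, -0.0044, 0.1691]
tool_rot: [[0.155, 0.988, -0.001], [0.988, -0.155, -0.0], [-0.0, -0.001, -1.0]]
wrist_force: [0.5, -0.3, -0.9]
width: 0.0461
```

Run:
```python
from h import *
a=shot("top","pics/top3.png")["frame"][110:210,290:390,::-1]; b=shot("side","pics/side3.png")["frame"][130:230,250:350,::-1]
cv2.imwrite("pics/c4.png",np.hstack([cv2.resize(x,(400,400),interpolation=2) for x in(a,b)]))
```

```text
(no output)
```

View pics/c4.png

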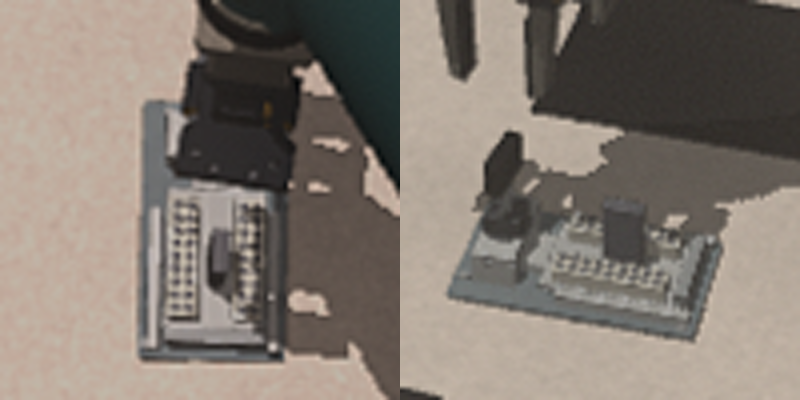

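The plunger is latched. In the side crop the handle stands raised and turned at (502,165), and the carrier hasn't moved. Now I'll go to the fin.

Emit:
play_rows([
  [-0.02,-0.15,0,0,0,0.1],
  [-0.04,-0.3,0,0,0,0.2],
  [-0.06,-0.45,0,0,0,0.3],
  [-0.082,-0.58,0,0,0,0.4],
  [-0.082,-0.58,0,0,0,0.5],
  [-0.082,-0.58,0,0,0,0.6],
  [-0.082,-0.58,0,0,0,0.7],
  [-0.082,-0.58,0,0,0,0.8],
  [-0.082,-0.58,0,0,0,0.9],
  [-0.082,-0.58,0,0,0,0.92],
])

```text
time_s: 9.3
tcp_pos: [0.5413, -0.0029, 0.169]
tool_rot: [[1.0, -0.029, -0.002], [-0.029, -1.0, -0.0], [-0.002, 0.0, -1.0]]
wrist_force: [-0.8, 0.4, -0.0]
width: 0.046
```

Emit:
play_rows([
  [0,0,0.2,0,0,0],
  [0,0,0.4,0,0,0],
  [0,0,0.56,0,0,0],
  [0,0,0.56,0,0,0],
  [0,0,0.56,0,0,0],
])

```text
time_s: 9.93
tcp_pos: [0.5423, -0.0028, 0.0864]
tool_rot: [[1.0, -0.028, 0.001], [-0.028, -1.0, 0.0], [0.001, -0.0, -1.0]]
wrist_force: [0.3, 0.5, 0.3]
width: 0.0458
```

Emit:
play_rows([
  [0,0,0.1,0,0,0],
  [0,0,0.2,0,0,0],
  [0,0,0.295,0,0,0],
  [0,0,0.295,0,0,0],
])

```text
time_s: 10.42
tcp_pos: [0.5406, -0.0029, 0.04]
tool_rot: [[1.0, -0.029, -0.003], [-0.029, -1.0, 0.0], [-0.003, 0.0, -1.0]]
wrist_force: [-0.0, -0.3, -0.3]
width: 0.0459
```

Emit:
play_rows([
  [0,0,0,0,0,0],
  [0,0,0,0,0,0],
  [0,0,0,0,0,0],
  [0,0,0,0,0,0],
  [0,0,0,0,0,0],
], jaw=-1, squeeze=30)

```text
time_s: 11.05
tcp_pos: [0.5421, -0.0028, 0.042]
tool_rot: [[1.0, -0.029, 0.001], [-0.029, -1.0, 0.0], [0.001, -0.0, -1.0]]
wrist_force: [-0.6, 0.5, 1.5]
width: 0.0117
```

Emit:
play_rows([
  [0,0,-0.013,0,0,0],
  [-0.05,0,-0.013,0,0,0],
  [-0.1,0,-0.013,0,0,0],
  [-0.15,0,-0.013,0,0,0],
  [-0.2,0,-0.013,0,0,0],
  [-0.2,0,-0.013,0,0,0],
])

```text
time_s: 11.8
tcp_pos: [0.5111, -0.0021, 0.0435]
tool_rot: [[1.0, -0.029, -0.001], [-0.029, -1.0, -0.0], [-0.001, 0.0, -1.0]]
wrist_force: [0.3, -0.6, -1.6]
width: 0.012
```

Emit:
play_rows([
  [-0.08,0,0,0,0,0],
  [-0.16,0,0,0,0,0],
  [-0.24,0,0,0,0,0],
  [-0.3,0,0,0,0,0],
  [-0.3,0,0,0,0,0],
])

```text
time_s: 12.42
tcp_pos: [0.4661, -0.0008, 0.0436]
tool_rot: [[1.0, -0.029, -0.0], [-0.029, -1.0, -0.0], [-0.0, 0.0, -1.0]]
wrist_force: [0.2, -0.2, -1.4]
width: 0.0118
```

Emit:
play_rows([
  [0,0,-0.1,0,0,0],
  [0,0,-0.25,0,0,0],
  [0,0,-0.4,0,0,0],
  [0,0,-0.5,0,0,0],
  [0,0,-0.5,0,0,0],
])

```text
time_s: 13.05
tcp_pos: [0.468, -0.0008, 0.1199]
tool_rot: [[1.0, -0.03, 0.003], [-0.03, -1.0, -0.0], [0.003, 0.0, -1.0]]
wrist_force: [-0.3, 0.5, -1.5]
width: 0.0118
```

Run:
```python
from h import *
a=shot("top","pics/top4.png")["frame"][110:260,290:440,::-1]; b=shot("side","pics/side4.png")["frame"][100:250,250:400,::-1]
cv2.imwrite("pics/c5.png",np.hstack([cv2.resize(x,(400,400),interpolation=2) for x in(a,b)]))
```

```text
(no output)
```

View pics/c5.png

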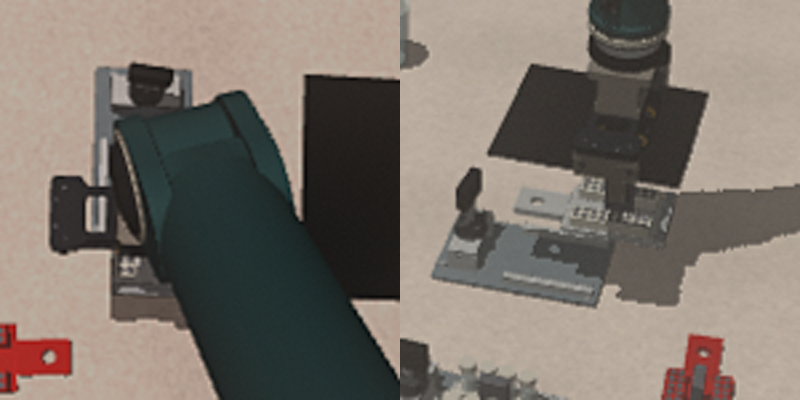

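The carrier is held level and clear of the dock in the side crop, at about (620,210). The handle is still latched at (468,190). I'll carry it to the pad.

Emit:
play_rows([
  [0.02,0.08,0,0,0,0],
  [0.06,0.22,0,0,0,0],
  [0.1,0.38,0,0,0,0],
  [0.14,0.54,0,0,0,0],
  [0.19,0.7,0,0,0,0],
  [0.24,0.9,0,0,0,0],
])

```text
time_s: 13.9
tcp_pos: [0.4985, -0.138, 0.1177]
tool_rot: [[1.0, -0.029, -0.002], [-0.029, -1.0, 0.0], [-0.002, -0.0, -1.0]]
wrist_force: [-0.0, -0.0, -2.4]
width: 0.0118
```

Emit:
play_rows([
  [0.05,0.2,0,0,0,0],
  [0.1,0.4,0,0,0,0],
  [0.15,0.6,0,0,0,0],
  [0.2,0.78,0,0,0,0],
  [0.24,0.89,0,0,0,0],
  [0.24,0.89,0,0,0,0],
  [0.24,0.89,0,0,0,0],
])

```text
time_s: 14.78
tcp_pos: [0.5307, -0.2698, 0.1182]
tool_rot: [[1.0, -0.028, -0.001], [-0.028, -1.0, 0.001], [-0.001, -0.001, -1.0]]
wrist_force: [-0.2, 0.7, -2.5]
width: 0.0121
```

Emit:
play_rows([
  [0,0,0.1,0,0,0],
  [0,0,0.2,0,0,0],
  [0,0,0.3,0,0,0],
  [0,0,0.4,0,0,0],
  [0,0,0.45,0,0,0],
  [0,0,0.45,0,0,0],
  [0,0,0.45,0,0,0],
])

```text
time_s: 15.65
tcp_pos: [0.5313, -0.2714, 0.0515]
tool_rot: [[1.0, -0.029, 0.001], [-0.029, -1.0, -0.0], [0.001, 0.0, -1.0]]
wrist_force: [-0.6, 0.7, -1.8]
width: 0.0119
```

Emit:
play_rows([
  [0,0,0.01,0,0,0],
  [0,0,0.02,0,0,0],
  [0,0,0.03,0,0,0],
  [0,0,0.04,0,0,0],
  [0,0,0.05,0,0,0],
  [0,0,0.06,0,0,0],
  [0,0,0.06,0,0,0],
  [0,0,0.06,0,0,0],
])

```text
time_s: 16.65
tcp_pos: [0.531, -0.2713, 0.0421]
tool_rot: [[1.0, -0.029, 0.0], [-0.029, -1.0, -0.0], [0.0, 0.0, -1.0]]
wrist_force: [0.1, -0.2, -2.7]
width: 0.012
```

Emit:
play_rows([
  [0,0,0.005,0,0,0],
  [0,0,0.01,0,0,0],
  [0,0,0.01,0,0,0],
  [0,0,0.01,0,0,0],
])

```text
time_s: 17.15
tcp_pos: [0.5309, -0.2712, 0.0406]
tool_rot: [[1.0, -0.029, -0.0], [-0.029, -1.0, -0.0], [-0.0, 0.0, -1.0]]
wrist_force: [-1.2, -0.2, -1.6]
width: 0.0118
```

Emit:
play_rows([
  [0,0,0.005,0,0,0],
  [0,0,0.01,0,0,0],
  [0,0,0.01,0,0,0],
  [0,0,0.01,0,0,0],
])

```text
time_s: 17.65
tcp_pos: [0.5309, -0.2713, 0.0391]
tool_rot: [[1.0, -0.029, -0.0], [-0.029, -1.0, -0.0], [-0.0, 0.0, -1.0]]
wrist_force: [-0.1, 0.9, -2.7]
width: 0.0117
```

Emit:
play_rows([
  [0,0,0.005,0,0,0],
  [0,0,0.007,0,0,0],
  [0,0,0.007,0,0,0],
  [0,0,0.007,0,0,0],
])

```text
time_s: 18.15
tcp_pos: [0.5309, -0.2713, 0.0381]
tool_rot: [[1.0, -0.029, 0.0], [-0.029, -1.0, -0.0], [0.0, 0.0, -1.0]]
wrist_force: [-0.8, 0.2, -2.1]
width: 0.0119
```

Emit:
play_rows([
  [0,0,0.005,0,0,0],
  [0,0,0.007,0,0,0],
  [0,0,0.007,0,0,0],
  [0,0,0.007,0,0,0],
])

```text
time_s: 18.65
tcp_pos: [0.531, -0.2713, 0.038]
tool_rot: [[1.0, -0.029, -0.0], [-0.029, -1.0, -0.0], [-0.0, 0.0, -1.0]]
wrist_force: [-3.2, 1.9, 7.3]
width: 0.0116
```

Emit:
play_rows([
  [0,0,0.005,0,0,0],
  [0,0,0.007,0,0,0],
  [0,0,0.007,0,0,0],
  [0,0,0.007,0,0,0],
])

```text
time_s: 19.15
tcp_pos: [0.531, -0.2713, 0.038]
tool_rot: [[1.0, -0.029, -0.0], [-0.029, -1.0, -0.001], [-0.0, 0.001, -1.0]]
wrist_force: [-7.2, 1.4, 14.3]
width: 0.0118
```

Contact is made at a commanded force of about 15 N. I'll back off about 1.5 mm, release and rise.

Emit:
play_rows([
  [0,0,-0.01,0,0,0],
  [0,0,-0.01,0,0,0],
])

```text
time_s: 19.4
tcp_pos: [0.5312, -0.2714, 0.038]
tool_rot: [[1.0, -0.029, 0.001], [-0.029, -1.0, -0.0], [0.001, 0.0, -1.0]]
wrist_force: [-2.1, 1.2, 6.0]
width: 0.0117
```

Emit:
play_rows([
  [0,0,0,0,0,0],
  [0,0,0,0,0,0],
  [0,0,0,0,0,0],
  [0,0,0,0,0,0],
], jaw=0)

```text
time_s: 19.9
tcp_pos: [0.5309, -0.2712, 0.0373]
tool_rot: [[1.0, -0.029, -0.0], [-0.029, -1.0, 0.0], [-0.0, -0.0, -1.0]]
wrist_force: [0.3, 0.2, -0.9]
width: 0.0457
```

Emit:
play_rows([
  [0,0,-0.1,0,0,0],
  [0,0,-0.3,0,0,0],
  [0,0,-0.6,0,0,0],
  [0,0,-0.9,0,0,0],
  [0,0,-1,0,0,0],
])

```text
time_s: 20.52
tcp_pos: [0.5326, -0.2718, 0.1915]
tool_rot: [[1.0, -0.029, 0.005], [-0.029, -1.0, -0.003], [0.006, 0.003, -1.0]]
wrist_force: [0.2, 0.1, 0.2]
width: 0.0457
```

Emit:
play_rows([
  [-0.3,0.3,0,0,0,0],
  [-0.6,0.6,0,0,0,0],
  [-0.8,0.9,0,0,0,0],
  [-0.8,1,0,0,0,0],
  [-0.8,1,0,0,0,0],
])

```text
time_s: 21.15
tcp_pos: [0.4065, -0.4179, 0.187]
tool_rot: [[1.0, -0.031, -0.0], [-0.031, -1.0, 0.001], [-0.0, -0.001, -1.0]]
wrist_force: [0.8, 0.3, 0.5]
width: 0.0461
```

Run:
```python
from h import *
a=shot("top","pics/top5.png")["frame"][110:240,220:480,::-1]; b=shot("side","pics/side5.png")["frame"][100:300,230:400,::-1]
cv2.imwrite("pics/c6.png",np.hstack([cv2.resize(a,(460,230),interpolation=2).copy() if 0 else cv2.copyMakeBorder(cv2.resize(a,(460,230),interpolation=2),0,170,0,0,0), cv2.resize(b,(340,400),interpolation=2)]))
# expected pixels of fin grip at the TCP position where released
for f in("pics/top5.npz","pics/side5.npz"): print(proj(f,[.531,-.2713,.07]))
print(env.get_state()["wrist_force"])
```

```text
[445.26436566 176.56149811]
[326.26744162 128.79859281]
[-0.07066796  0.09874368 -0.0418006 ]
```

View pics/c6.png

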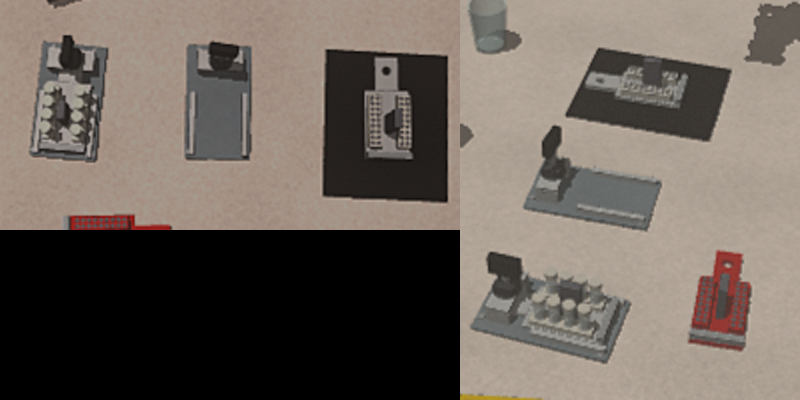

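The carrier stands upright near the pad centre, with its fin at about (392,122) in the crop. The handle is turned and latched, the tube carrier is in place, and the hand is clear.

```bash
python3 -c "
from station import env
print(env.hand_in())"
```

```text
the job is handed in; nothing more can be done
None
```

The well carrier is standing on the rubber pad and its plunger is latched open. I handed the job in at about 21 s of the 54 s allowed; no verdict was reported.

- **Plunger:** I gripped the T-handle, lifted it about 21 mm, turned it about 83° and lowered it about 7 mm onto the collar. After I let go, the pictures showed it raised and turned, with the carrier still in its dock. It looked the same in the last pictures.
- **Carrier:** I drew it about 75 mm straight out of the dock with no resistance, lifted it level and carried it to the pad. I lowered it in steps of about 1 mm. The wrist force at contact was at most about 15 N, against the 60 N limit.
- **Last checks:** The carrier stands upright, with its fin at about (0.531, -0.271) and the pad centre measured at (0.532, -0.272). That fin position is where the gripper released it, and the pictures agree. The tube carrier and the red look-alike look undisturbed, the hand is clear, and the wrist force is about zero.

**Disagreement:** The carrier touched down about 2 mm lower than I had estimated, because I had guessed the dock floor height. No check failed.

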